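Wake the touch mixer and hold a sample tube in its sprung cup

TASK

Start the touch mixer by pressing its blue paddle all the way down to its stop and letting it spring back; then take the orange-capped tube out of the rack and press it, tip down and upright, into the mixer's black rubber cup. Push the cup about half way down its 12 mm spring travel and finish still gripping the tube and holding the cup there; do not let go, the mixer runs only while the cup is held. Leave the other two tubes and the yellow tip box where they are.

Things in the scene. Friction and masses are not known exactly. Their poses are not given: they have to be found in the camera images.
- mixer: Bench mixer, fixed. White housing 135 x 110 x 75 mm (local x -60 to +75, y +-55, top z 75 mm); in front (local -x, towards the robot at yaw 0) a grey deck to x -118 mm, top z 46 mm, the blue paddle above it. Cup axis at local x +20 mm, y 0. Origin on the bench, z up. Left or right of the centre line, turned up to 0.4 rad.
- paddle (a joint): Hinge angle of the blue start paddle, rad: 0 at rest (sloping up to the front), 0.26 at its stop (level). Plate 56 x 50 x 6 mm, hinged along its rear edge at mixer-local x -62, z 56 mm; its free front edge stands at about z 73 mm at rest, 59 mm at the stop. Sprung: about 2 N on its press point starts it, 7 N holds it at the stop.
- paddle_press (a point): Centre of the white stripe on the paddle's upper face, 46 mm ahead of its hinge (10 mm from the front edge): the point to press, downwards. Moves with the paddle: about 15 mm above the hinge at rest, and 12 mm lower at the stop. Its x axis points along the mixer's local x.
- cup (a joint): Downward travel of the sprung rubber cup, m: 0 at rest, 0.012 at the bottom stop. The spring needs about 2 N to start, about 7 N at half travel (0.006) and 12 N at the stop; it pushes the cup back up when released.
- cup_floor (a point): Centre of the flat inner floor of the cup, 98 mm above the bench at rest; moves down with the cup. The cup is black rubber, open upwards, 48 mm outside diameter, mouth about 38 mm and floor about 34 mm inside diameter, rim 14 mm above this point. z up.
- rack: Blue tube rack block, 75 (x) x 190 (y) x 60 mm high, fixed to the bench on the other side of the robot's centre line from the mixer. Three upright round holes 32 mm in diameter and 50 mm deep in a row along its y axis, at y -56, 0 and +56 mm. Origin: centre of its underside; z up.
- tube: The tube to take: orange screw cap, milky body. 115 mm tall; body 29 mm in diameter, tapering over the lowest 16 mm to a flat tip 12 mm across; cap (top 14 mm) 34 mm in diameter. About 40 to 85 g. Origin: centre of the tip's underside; z towards the cap. Stands in any hole of the rack, tip 10 mm above the bench, 65 mm of it above the rack's top.
- tube_cap (a point): Centre of the orange cap, 108 mm above the tip on the tube's axis: a good place to grip from above, with the fingers closing across the rack's narrow side.
- tube_white: Screw-cap sample tube with a white cap, same shape as tube, standing in another hole of the rack. A bystander.
- tube_green: Screw-cap sample tube with a green cap, same shape as tube, standing in another hole of the rack. A bystander.
- tip_box: Closed yellow pipette-tip box 86 x 122 x 64 mm standing loose on the bench beyond the mixer and rack. Origin: centre of its underside. A bystander.
Things that resemble listed ones, but are neither listed nor needed, are in the scene too. What is shaped like the tube but red is not meant. Of the things shaped like the rack, the blue one is meant.

How it is judged (in metres and radians):
On the way, in this order (a step that is already met when the one before it is completed fails the run):
1. the paddle is pressed down to its stop (value of joint paddle above 0.235 rad), for 0.1 s.
2. the paddle is back up and the orange-capped tube is held by the fingers, out of the rack (value of joint paddle below 0.05 rad and contact force between the fingers and tube above 2 N and z of tube in the frame of rack above 0.055 m), for 0.1 s.
3. the tube, held upright in the cup, presses it about half way down (value of joint cup between 0.0035 and 0.0085 m and horizontal distance between tube and cup_floor below 0.012 m and z of tube in the frame of cup_floor below 0.006 m and angle between tube's own z axis and vertical below 0.17 rad and contact force between the fingers and tube above 2 N and contact force between tube and mixer above 2 N and contact force between each of the fingers, the arm and mixer below 0.5 N), for 0.3 s.
At the end, for the whole second after the job is handed in: Still gripped, the orange-capped tube stands upright (10 degrees) in the cup and alone holds it 3.5 to 8.5 mm down, at rest; fingers and arm touch no part of the mixer, the paddle is back up; the other tubes and tip box are upright within 15 mm of their starts (all of step 3 and linear speed of tube below 0.03 m/s and value of joint paddle below 0.05 rad and distance of each of tube_white, tube_green, tip_box from where it was at the start of the episode below 0.015 m and angle between each of tube_white, tube_green, tip_box's own z axis and vertical below 0.2 rad); the arm keeps its last pose, push and grip.
It fails at once if another tube or the tip box is moved by more than 25 mm or tipped (distance of any of tube_white, tube_green, tip_box from where it was at the start of the episode above 0.025 m or angle between any of tube_white, tube_green, tip_box's own z axis and vertical above 0.35 rad).
It also fails if it takes over 54 s, if anything falls off the work surface, if the arm or the gripper's body presses on something with over 40 N, if the wrist force passes 120 N, or if a joint passes its speed limit or range.

ROBOT

A 7-joint arm with a two-finger parallel gripper is mounted at the origin on the work surface. World frame = base frame: x ahead of the robot, y to its left, z up, the work surface at z = 0. Lengths are in mm, angles in rad, forces in N, time in s.
With the tool pointing down it reaches from about 400 to 850 mm from the base axis. Payload 4.5 kg.
Tool frame: the origin (TCP) lies midway between the tips of the shut fingers; the grasp point (between the pads) lies 19 mm behind it; z points along the fingers, y is the line along which they close (so a half turn about z gives the same grasp; the last joint's range is limited). The gripper opens to 85 mm and grips with 20 to 120 N. Pads are 22 mm wide; open, the fingers measure 114 mm over their backs; the gripper's body (76 mm by 85 mm) begins 54 mm behind the grasp point. The pads swing forward as they close: fully open they stand 13 mm farther back than shut.
Start: joints at [-1.151, 0.689, -0.195, 1.565, 0.157, 0.902, -0.215], TCP at [235.171, 579.093, 231.317] pointing down, gripper open.
Joint ranges: [-3.01, 3.01], [-0.46, 2.08], [-1.47, 1.51], [0.13, 2.56], [-1, 4.14], [0.04, 2.09], [-2.66, 2.66]. Speed limits (rad/s): [2.57, 2.57, 3.14, 3.14, 3.14, 3.14, 3.14].

INTERFACE

Orientations are given as a rotation vector (axis times angle).
In Python, from bench import bot gives the robot as it stands. The module is installed in compiled form; this text tells all that it offers.
- The arm moves only by the tool play_rows, never from a script. Its argument "rows" is a list of rows, each a list of 3 entries, a list of its own where there are three numbers: the finger opening in m, from 0 to 0.0854, then the shift along the tool's x, y, z in m, then the turn about the tool's z in rad. In form: [[jaw, [x, y, z], twist], ...]. A call has 1 to 5 rows; each row shifts and turns the commanded pose from where the row before left it, along the tool's axes as they then stand; what a row does not reach is not made up. A row lasts 1/12 s, in which the tool goes at most 41.7 mm and 7.16 degrees, less where a joint would pass 70% of its speed; a pose out of reach is approached as far as the arm can. A call with a gripper value outside its range is refused whole. The fingers move at their own pace and stop on an object; "squeeze" is the grip in N (left out, the last holds). Time passes only in rows, so rows that do not move let the fingers close. It gives the time, the measured TCP pose, the force, the opening and the grip force at its end, in the units of the state.
- bot.get_obs(): the state, without advancing time (a new reading comes with each control period).
- bot.get_image(name): name is "scene" or "top" or "wrist"; returns (picture, depth): 420x560x3 uint8, red, green, blue; 420x560 float32, mm along the optical axis (not along the pixel's ray), 0 where there is no reading.
- bot.calibration(name): a dict with "fx", "fy", "cx", "cy" (pixels), "pose" (4x4, takes a point from camera to world coordinates). Camera axes: x right, y up, looking along -z (the intrinsics and any distortion apply to the point x, -y, -z); pixel columns grow to the right and rows downward; lengths in mm; the calibration is good to about 2 mm. The wrist camera is an equidistant fisheye: a pixel r from the principal point sees the ray r / f radians off the axis. A picture is of the moment at which its call begins: read the wrist's pose just before it. calibration takes no time and is no camera call; for the wrist camera it gives the pose at the moment of the call.
- bot.finish_job(): hands the job in; it is judged then, once.
Trained networks look in the newest picture that a camera, given by its name, has taken for a name from the list of things; names that differ only in an ending like _2 or _b are one class to them, and where a whole thing is asked for, a point or a joint stands for the part that bears it (a point fixed in the world has none). Each returns a list of dicts, best first, with "conf" (0 to 1); they miss things now and then, are a little off and sometimes report something else, mostly with a low value. They report only what shows in the picture. A call takes as long as a camera call. They do not tell look-alikes from the thing itself.
- bot.recognise(label, camera): "position" ([column, row] in pixels, amid what is visible of it).
- bot.silhouettes(label, camera): "region" (420x560 bool, what is visible of it) and "position" ([column, row] in pixels, amid what is visible of it).
The state is a dict: "t": time; "q": joint angles; "qd": joint speeds; "joint_torque": joint torques, N m; "eef_pos": TCP position; "tcp_rot": TCP orientation; "contact_force": force on the tool from outside, world axes, zero at the start; "ft_torque": the same for the moment, N m; "gripper_width": opening from 0.0 (shut) to 1.0 (fully open); "grip_force": force on a finger pad.
Only numpy, scipy, OpenCV 4.12 (cv2) and the standard library are available. Lean on these libraries where they do the work, as an engineer would, in place of code of your own. Each camera call takes 0.05 s, during which the arm holds its last target. There are 200 camera calls.

## Working session

There is one attempt and no reset: what is moved stays moved. The work goes in short steps, Python scripts to look and compute and a tool call to move; the robot and the scene stay as the last step left them, time stands still between calls to the robot, and variables do not carry over. Pictures are saved under pics/ and viewed, at most 10 in all, crops included, and the job is handed in when it is done.

Besides the shell and the picture viewer there is one more tool, called after "Call:" by a JSON object that holds its "fn" and its "kwargs". play_rows: Moves the arm, as the interface text tells. Its arguments: {"type":"object","properties":{"rows":{"type":"array"},"squeeze":{"type":"number"}},"required":["rows"]}

```bash
mkdir -p pics; cat > h.py <<'E'
import numpy as np, cv2
from bench import bot
from scipy.spatial.transform import Rotation as R
def cloud(name,depth,c=None):
    c=c or bot.calibration(name)
    v,u=np.mgrid[0:420,0:560]
    X=(u-c['cx'])/c['fx'];Y=(v-c['cy'])/c['fy']
    P=np.stack([X*depth,-Y*depth,-depth],-1)
    M=np.array(c['pose']);return P@M[:3,:3].T+M[:3,3]
def save(n,im): cv2.imwrite('pics/'+n+'.png',im[:,:,::-1])
E
python3 - <<'E'
from h import *
o=bot.get_obs();print(o['t'],o['eef_pos'],o['tcp_rot'],o['gripper_width'])
ims=[]
for n in['scene','top']:
    im,d=bot.get_image(n);np.savez(''+n,im=im,d=d);c=bot.calibration(n)
    print(n,c);save(n+'0',im);P=cloud(n,d,c)
    for l in['tube','rack','mixer','paddle_press','cup_floor','tube_white','tube_green','tip_box','tube_cap']:
        for r in bot.recognise(l,n)[:4]:
            u,v=np.round(r['position']).astype(int);print(l,round(r['conf'],2),u,v,P[v,u].round(),im[v,u])
E
```

```text
0.0 [234.95919163 578.44949472 230.44964002] [-6.02033898e-01 -3.08310060e+00  2.90887856e-03] 1.002505454101601
scene {'fx': 476.13178686189656, 'fy': 476.13178686189656, 'cx': 280.9182333988483, 'cy': 206.3454080477592, 'pose': array([[-6.58655416e-01, -4.29119953e-01,  6.18085034e-01,
         1.22625108e+03],
       [ 7.52434112e-01, -3.79986458e-01,  5.38008549e-01,
         6.09495680e+02],
       [ 3.99373918e-03,  8.19430509e-01,  5.73164629e-01,
         7.40286688e+02],
       [ 0.00000000e+00,  0.00000000e+00,  0.00000000e+00,
         1.00000000e+00]])}
tube 0.92 209 190 [ 603. -168.  102.] [154 148 137]
tube 0.65 241 180 [ 490. -171.   78.] [142  27  28]
rack 0.83 265 161 [ 353. -213.   61.] [147  82  47]
rack 0.77 126 245 [ 836. -187.   61.] [254 165 196]
rack 0.66 193 209 [ 640. -191.   54.] [ 40  72 128]
rack 0.39 207 192 [ 606. -172.   96.] [155 147 133]
paddle_press 0.74 341 240 [511. 166.  68.] [ 68 132 233]
paddle_press 0.19 192 207 [ 641. -192.   60.] [ 46  90 171]
cup_floor 0.89 319 254 [611. 179.  99.] [71 66 61]
cup_floor 0.37 324 272 [629. 206.  78.] [186 181
[... 858 characters left out ...]
40 [ 496. -107.  113.] [243  86  84]
rack 0.95 376 199 [ 612. -219.   60.] [ 67  79 126]
rack 0.9 387 305 [ 339. -251.   10.] [159 109  77]
rack 0.62 370 132 [ 800. -207.   58.] [245 173 199]
paddle_press 0.59 228 234 [512. 168.  65.] [ 66 112 207]
paddle_press 0.46 386 194 [ 611. -229.  125.] [101 203 121]
cup_floor 0.7 223 191 [619. 180.  99.] [59 59 55]
tube_white 0.67 407 189 [ 625. -281.  126.] [239 241 236]
tube_green 0.69 384 193 [ 614. -224.  126.] [ 97 194 116]
tube_green 0.59 362 198 [ 601. -171.  123.] [239 144  87]
tube_cap 0.75 364 248 [ 478. -175.  113.] [238  84  79]
tube_cap 0.71 337 241 [ 494. -109.  114.] [244  86  82]
tube_cap 0.45 366 198 [ 601. -180.  123.] [244 147  85]
```

View pics/scene0.png

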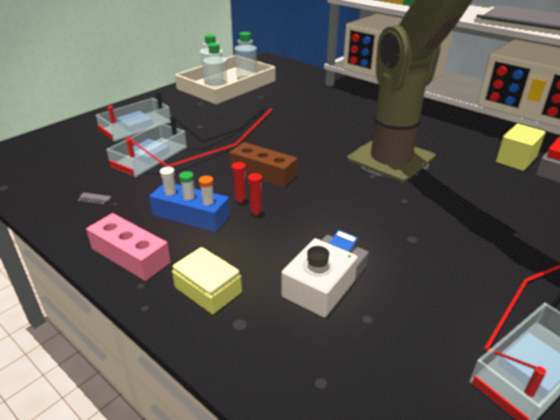

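View pics/top0.png

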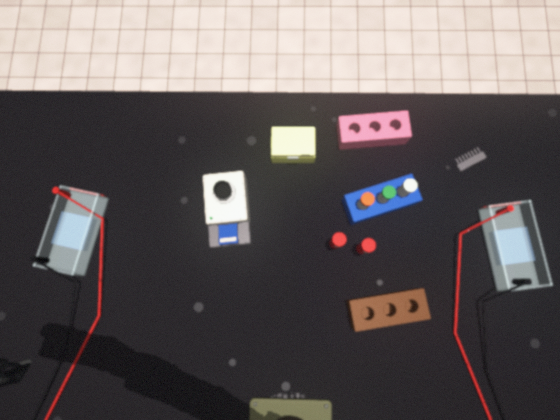

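```bash
cat > m.py <<'E'
from h import *
for n in['top','scene']:
    z=np.load(n+'.npz');im,d=z['im'],z['d'];P=cloud(n,d)
    H=cv2.cvtColor(im,cv2.COLOR_RGB2HSV).astype(int)
    ok=d>0;h,s,v=H[...,0],H[...,1],H[...,2];Z=P[...,2]
    reg=lambda x0,x1,y0,y1:(P[...,0]>x0)&(P[...,0]<x1)&(P[...,1]>y0)&(P[...,1]<y1)&ok
    def rep(k,m):
        m=cv2.morphologyEx(m.astype(np.uint8),cv2.MORPH_OPEN,np.ones((2,2)))>0
        q=P[m]
        if len(q)<5: print(n,k,len(q));return
        r=cv2.minAreaRect(q[:,:2].astype(np.float32))
        print(n,k,len(q),'mean',q.mean(0).round(1),'rect c',np.round(r[0],1),'size',np.round(r[1],1),'ang',round(r[2],1))
    rk=reg(540,720,-340,-110)
    rep('orange cap',rk&(h<18)&(s>120)&(Z>118))
    rep('green cap',rk&(h>40)&(h<80)&(s>90)&(Z>118))
    rep('white cap',rk&(s<60)&(Z>118))
    rep('rack top',rk&(abs(Z-60)<6)&(h>90)&(h<125)&(s>80))
    mx=reg(440,760,60,320)
    rep('housing',mx&(abs(Z-75)<5)&(s<60))
    rep('paddle',mx&(h>95)&(h<125)&(s>110))
    rep('stripe',reg(440,560,90,230)&(s<60)&(Z>64)&(Z<78))
    rep('cup rim',mx&(Z>106)&(Z<120)&(v<110))
    rep('tipbox',reg(700,900,-100,200)&(abs(Z-64)<6)&(h>20)&(h<35))
E
python3 m.py
```

```text
top orange cap 123 mean [ 594.6 -184.1  128.8] rect c [507.3 -96. ] size [ 27.7 305.5] ang 44.8
top green cap 135 mean [ 615.3 -239.6  118.7] rect c [ 616.9 -247.5] size [27.6 52.7] ang 8.7
top white cap 151 mean [ 632.9 -291.3  122.9] rect c [ 538.7 -166.5] size [ 32.8 449.4] ang 37.2
top rack top 1313 mean [ 607.7 -230.6   64.5] rect c [ 561.4 -154.8] size [117.1 450.7] ang 32.9
top housing 1746 mean [598.7 174.7  77.5] rect c [518.9 137.3] size [346.5 138. ] ang 24.5
top paddle 241 mean [516.1 165.2  71.5] rect c [472.7  91.1] size [233.1  66.3] ang 62.8
top stripe 336 mean [536.3 173.3  74.1] rect c [473.7 112.5] size [267.9  90.3] ang 38.5
top cup rim 48 mean [612.6 176.4 100.6] rect c [617.7 181.2] size [37.8 36.9] ang 46.8
top tipbox 1248 mean [7.656e+02 4.000e-01 6.560e+01] rect c [611.7  -1.8] size [443.6 120.8] ang 0.3
scene orange cap 113 mean [ 603.3 -174.6  124.1] rect c [854.1 131.3] size [1211.4   32. ] ang 50.6
scene green cap 104 mean [ 616.6 -233.9  119.9] rect c [ 550.4 -298.9] size [220.9  29.8] ang 44.2
scene white cap 104 mean [ 639.9 -278.4  125.6] rect c [878.3  70.6] size [1282.5   33. ] ang 55.7
scene rack top 932 mean [ 627.3 -215.5   61.2] rect c [936.3 128.5] size [1105.5  199.7] ang 48.7
scene housing 1960 mean [619.2 193.7  77.7] rect c [884.7 336.7] size [862.1 145.3] ang 29.1
scene paddle 209 mean [521.9 177.5  70.3] rect c [840.5 359.4] size [918.  51.] ang 29.8
scene stripe 281 mean [537.4 184.8  76. ] rect c [849.1 396. ] size [861.3  96.7] ang 35.9
scene cup rim 139 mean [628.8 191.2 112.1] rect c [911.4 377.9] size [780.6  39.5] ang 33.4
scene tipbox 1602 mean [776.9  14.5  66.8] rect c [1002.1  261.8] size [816.3 135.4] ang 47.8
```

The pictures show the orange cap at top (367,199) / scene (206,183), in the blue rack next to green (389,192) and white (410,185). Two red look-alike tubes stand at top (339,240) and (368,245). The brown rack (390,310) and pink rack (375,128) are decoys. The mixer cup is at (223,190) and the paddle stripe at (228,240). I choose the orange-capped tube in the blue rack.

```bash
sed -i 's/np.ones((2,2)))>0/np.ones((2,2)))>0\&m/; s/        q=P\[m\]$/        q=P[m0\&(m>0)]; q=q[(abs(q-np.median(q,0))<[90,110,30]).all(1)]/; s/    def rep(k,m):/    def rep(k,m):\n        m0=m/; s/>0&m$/>0/' m.py; python3 m.py
python3 - <<'E'
from h import *
im=np.load('top.npz')['im'];a=cv2.resize(im[165:255,190:440],None,fx=3.2,fy=3.2,interpolation=cv2.INTER_CUBIC);save('crop',a)
E
```

```text
top orange cap 105 mean [ 596.8 -183.7  124.8] rect c [ 596.5 -183.4] size [24.2 28.7] ang 45.5
top green cap 116 mean [ 615.3 -236.9  124.9] rect c [ 615.2 -236.8] size [26.7 29.7] ang 53.4
top white cap 130 mean [ 633.8 -289.5  125. ] rect c [ 634. -289.] size [30.8 28.9] ang 87.2
top rack top 1125 mean [ 608.9 -229.1   59.8] rect c [ 616.4 -237.1] size [ 72.2 189.6] ang 18.9
top housing 1574 mean [603.1 176.5  74.6] rect c [608.1 178.5] size [130.  106.6] ang 7.1
top paddle 196 mean [519.9 168.   64.1] rect c [512.3 167. ] size [48.9 43.7] ang 7.3
top stripe 267 mean [538.6 175.8  72.8] rect c [523.6 172.8] size [107.2  66.7] ang 89.4
top cup rim 20 mean [609.6 177.  109.2] rect c [616.6 182. ] size [37.2 33.9] ang 45.3
top tipbox 1171 mean [767.9   1.8  63.4] rect c [767.8   2.2] size [ 79.8 114.3] ang 0.6
scene orange cap 93 mean [ 602.5 -177.3  124.2] rect c [ 601.1 -180.3] size [30.3 28. ] ang 1.6
scene green cap 87 mean [ 620.7 -230.2  124.5] rect c [ 619.4 -232. ] size [28.4 29.8] ang 42.9
scene white cap 86 mean [ 637.9 -283.1  124.3] rect c [ 637.1 -284.7] size [30.  28.6] ang 36.8
scene rack top 827 mean [ 626.4 -219.2   60. ] rect c [ 619.3 -232.5] size [ 75.9 189. ] ang 19.1
scene housing 1740 mean [622.7 192.3  75.6] rect c [612.6 184.1] size [134.8 106.5] ang 7.2
scene paddle 183 mean [516.5 172.7  65.9] rect c [510.5 171.2] size [39.5 46.1] ang 7.0
scene stripe 232 mean [534.9 181.8  74.3] rect c [524.3 178.1] size [102.5  71.2] ang 89.9
scene cup rim 98 mean [626.  188.3 109.8] rect c [622.2 185.6] size [45.8 37.3] ang 33.1
scene tipbox 1532 mean [774.9  10.3  64.3] rect c [771.8   5.8] size [ 83.1 116.3] ang 0.5
```

View pics/crop.png

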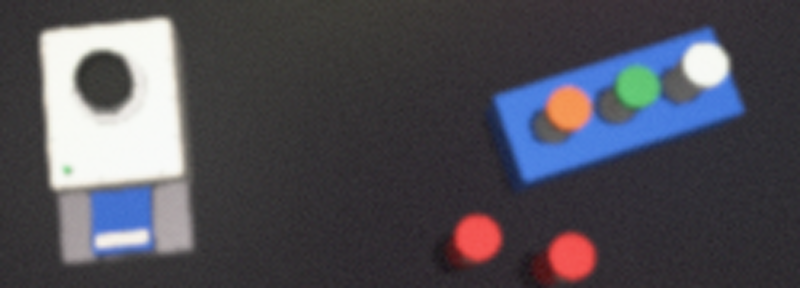

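The crop confirms orange, green and white caps in the blue rack, with the red tubes standing separately. Estimates:
- tube: (599,-182)
- rack yaw: 19°
- mixer yaw: 7.1°
- cup: (622,183)
- paddle press point: (497,167), z about 71

I'll go above the paddle with the fingers shut.

Call:
{"fn": "play_rows", "kwargs": {"rows": [[0,[-0.0265,-0.0188,0],0],[0,[-0.0265,-0.0188,0],0],[0,[-0.0265,-0.0188,0],0],[0,[-0.0265,-0.0188,0],0],[0,[-0.0265,-0.0188,0],0]]}}

```text
t: 1.42
eef_pos: [323.2, 440.9, 231.4]
tcp_rot: [0.602, 3.083, 0.001]
contact_force: [0.5, -0.3, 1.0]
gripper_width: 0.299
grip_force: 0.0
```

Call:
{"fn": "play_rows", "kwargs": {"rows": [[0,[-0.0265,-0.0188,0],0],[0,[-0.0265,-0.0188,0],0],[0,[-0.0265,-0.0188,0],0],[0,[-0.0265,-0.0188,0],0],[0,[-0.0265,-0.0188,0],0]]}}

```text
t: 1.83
eef_pos: [410.7, 303.9, 231.5]
tcp_rot: [0.602, 3.083, 0.001]
contact_force: [0.2, 0.6, -0.8]
gripper_width: -0.004
grip_force: 0.0
```

Call:
{"fn": "play_rows", "kwargs": {"rows": [[0,[-0.0265,-0.0188,0],0],[0,[-0.0265,-0.0188,0],0],[0,[-0.0265,-0.0188,0],0],[0,[-0.0265,-0.0188,0],0],[0,[-0.0265,-0.0188,0],0]]}}

```text
t: 2.25
eef_pos: [498.2, 166.8, 231.5]
tcp_rot: [0.602, 3.083, 0.0]
contact_force: [0.1, -0.1, -0.8]
gripper_width: 0.0
grip_force: 0.0
```

Call:
{"fn": "play_rows", "kwargs": {"rows": [[0,[0,0,0],0.122],[0,[0,0,0],0.122],[0,[0,0,0],0.122],[0,[0,0,0],0.122],[0,[0,0,0],0.122]]}}

```text
t: 2.67
eef_pos: [497.5, 168.2, 231.4]
tcp_rot: [1.509, 2.755, 0.001]
contact_force: [0.1, -0.8, -0.1]
gripper_width: -0.001
grip_force: 0.0
```

Call:
{"fn": "play_rows", "kwargs": {"rows": [[0,[0,0,0.02],0.122],[0,[0,0,0.02],0.122],[0,[0,0,0.02],0.122],[0,[0,0,0],0],[0,[0,0,0],0]]}}

```text
t: 3.08
eef_pos: [496.8, 168.2, 170.9]
tcp_rot: [-1.973, -2.444, 0.003]
contact_force: [0.1, 0.7, 1.3]
gripper_width: -0.001
grip_force: 0.0
```

```bash
cat >> h.py <<'E'
def wray(c,u,v):
    x,y=(u-c['cx'])/c['fx'],(v-c['cy'])/c['fy'];r=np.hypot(x,y)
    d=np.array([np.sin(r)*x/max(r,1e-9),-np.sin(r)*y/max(r,1e-9),-np.cos(r)]);M=np.array(c['pose']);return M[:3,3],M[:3,:3]@d
def wpt(c,u,v,z):
    o,d=wray(c,u,v);return o+d*(z-o[2])/d[2]
E
python3 - <<'E'
from h import *
c=bot.calibration('wrist');im,d=bot.get_image('wrist');save('w1',im)
for l,z in[('paddle_press',71),('cup_floor',98),('tube',115)]:
    for r in bot.recognise(l,'wrist')[:3]: print(l,r['conf'],np.round(r['position']),wpt(c,*r['position'],z).round(1))
H=cv2.cvtColor(im,cv2.COLOR_RGB2HSV).astype(int)
print(c['fx'],c['cx'],c['cy'])
E
```

```text
paddle_press 0.58 [302. 207.] [511.8 170.3  71. ]
paddle_press 0.58 [374. 206.] [567.9 183.1  71. ]
cup_floor 0.82 [445. 233.] [623.5 181.   98. ]
325.19226210127806 282.15904191893804 206.53870316935456
```

View pics/w1.png

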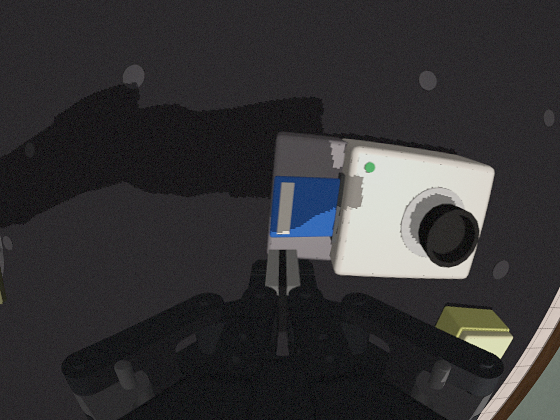

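The wrist view shows the white stripe centred at about (286,208), the cup mouth at about (448,236), and the shut fingers at about (283,255).

```bash
python3 - <<'E'
from h import *
c=bot.calibration('wrist')
print(wpt(c,286,208,71),wpt(c,448,236,112),wpt(c,447,234,98))
o=bot.get_obs();print(o['eef_pos'],o['contact_force'])
E
```

```text
[501.68986664 167.01753013  71.        ] [620.51363487 182.89374317 112.        ] [628.42422256 180.44871881  98.        ]
[498.25337345 168.5208352  172.53424051] [ 0.4334903   1.09391805 -0.53858507]
```

Call:
{"fn": "play_rows", "kwargs": {"rows": [[0,[0,0,0.03],0],[0,[0,0,0.03],0],[0,[0,0,0.025],0],[0,[0,0,0.01],0],[0,[0,0,0.005],0]], "squeeze": 60}}

```text
t: 3.7
eef_pos: [496.8, 168.1, 70.6]
tcp_rot: [-1.976, -2.441, 0.002]
contact_force: [-1.1, -0.5, 3.1]
gripper_width: -0.001
grip_force: 1.3
```

Call:
{"fn": "play_rows", "kwargs": {"rows": [[0,[0,0,0.004],0],[0,[0,0,0.004],0],[0,[0,0,0.002],0],[0,[0,0,0],0]]}}

```text
t: 4.03
eef_pos: [497.2, 168.3, 62.1]
tcp_rot: [-1.977, -2.441, -0.0]
contact_force: [-2.0, -0.4, 5.8]
gripper_width: 0.0
grip_force: 2.6
```

Call:
{"fn": "play_rows", "kwargs": {"rows": [[0,[0,0,0.002],0],[0,[0,0,0.002],0],[0,[0,0,0.001],0],[0,[0,0,0.0],0],[0,[0,0,0.0],0]]}}

```text
t: 4.45
eef_pos: [497.0, 168.2, 58.7]
tcp_rot: [1.977, 2.441, 0.001]
contact_force: [-5.8, -0.3, 19.7]
gripper_width: -0.002
grip_force: 9.8
```

Call:
{"fn": "play_rows", "kwargs": {"rows": [[0,[0,0,0],0],[0,[0,0,-0.03],0],[0,[0,0,-0.04],0],[0,[0,0,-0.04],0],[0,[0,0,-0.04],0]]}}

```text
t: 4.87
eef_pos: [498.0, 168.4, 208.9]
tcp_rot: [1.977, 2.44, 0.003]
contact_force: [0.5, 0.3, 0.4]
gripper_width: 0.001
grip_force: 0.0
```

Call:
{"fn": "play_rows", "kwargs": {"rows": [[0.0854,[-0.0364,0.0027,-0.005],0],[0.0854,[-0.0364,0.0027,0],0],[0.0854,[-0.0364,0.0027,0],0],[0.0854,[-0.0364,0.0027,0],0],[0.0854,[-0.0364,0.0027,0],0]]}}

```text
t: 5.28
eef_pos: [549.7, -8.7, 212.5]
tcp_rot: [1.975, 2.439, 0.004]
contact_force: [0.7, 0.1, -0.5]
gripper_width: 0.71
grip_force: 0.0
```

Call:
{"fn": "play_rows", "kwargs": {"rows": [[0.0854,[-0.0364,0.0027,0],0],[0.0854,[-0.0364,0.0027,0],0],[0.0854,[-0.0364,0.0027,0],0],[0.0854,[-0.0364,0.0027,0],0],[0.0854,[-0.0364,0.0027,0],0]]}}

```text
t: 5.7
eef_pos: [600.3, -184.5, 212.4]
tcp_rot: [1.976, 2.439, 0.002]
contact_force: [0.8, 0.1, 0.2]
gripper_width: 0.998
grip_force: 0.0
```

Call:
{"fn": "play_rows", "kwargs": {"rows": [[0.0854,[0,0,0],-0.12],[0.0854,[0,0,0],0],[0.0854,[0,0,0],0]]}}

```text
t: 5.95
eef_pos: [599.7, -181.9, 211.8]
tcp_rot: [1.831, 2.552, 0.003]
contact_force: [-0.2, 0.7, 0.7]
gripper_width: 1.004
grip_force: 0.0
```

```bash
python3 - <<'E'
from h import *
o=bot.get_obs();print(o['eef_pos'],o['tcp_rot'])
c=bot.calibration('wrist');im,d=bot.get_image('wrist');save('w2',im)
for l,z in[('tube_cap',118),('rack',60)]:
    for r in bot.recognise(l,'wrist')[:3]: print(l,r['conf'],np.round(r['position']),wpt(c,*r['position'],z).round(1))
H=cv2.cvtColor(im,cv2.COLOR_RGB2HSV).astype(int)
m=((H[...,0]>5)&(H[...,0]<16)&(H[...,1]>150)&(H[...,2]>110)).astype(np.uint8)
n,l,s,ce=cv2.connectedComponentsWithStats(m)
for i in range(1,n):
    if s[i,4]>80: print(s[i],ce[i],wpt(c,*ce[i],121).round(1))
E
```

```text
[ 599.69835911 -181.94005187  211.77907771] [1.83080575 2.55206926 0.00269457]
tube_cap 0.94 [286. 210.] [ 602.8 -182.2  118. ]
tube_cap 0.85 [195.  86.] [ 509.7 -114.5  118. ]
tube_cap 0.64 [156. 162.] [ 496.  -177.4  118. ]
rack 0.96 [269. 229.] [ 600.2 -222.8   60. ]
rack 0.73 [ 54. 161.] [ 352.8 -227.9   60. ]
[  18   86   51  167 4608] [ 41.71679688 167.27734375] [ 385.  -213.7  121. ]
[ 261  188   44   46 1493] [282.43268587 211.60951105] [ 600.3 -183.6  121. ]
```

View pics/w2.png

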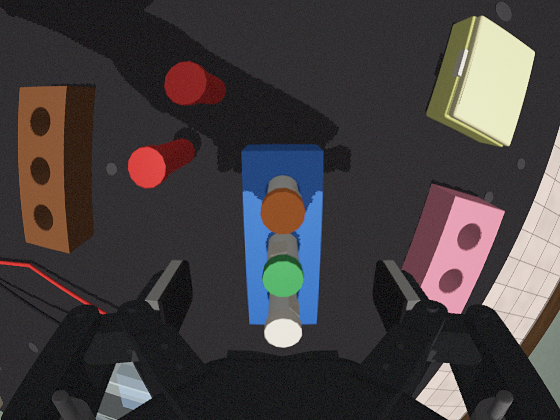

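The wrist view shows the orange cap at (283,212) in the blue rack, at world (600,-183), right under the open fingers. I'll descend to z 99.

Call:
{"fn": "play_rows", "kwargs": {"rows": [[0.0854,[0,0,0.035],0],[0.0854,[0,0,0.035],0],[0.0854,[0,0,0.03],0],[0.0854,[0,0,0.013],0],[0.0854,[0,0,0],0]]}}

```text
t: 6.52
eef_pos: [597.1, -180.3, 95.4]
tcp_rot: [-1.823, -2.551, 0.003]
contact_force: [0.1, -0.0, 0.6]
gripper_width: 1.0
grip_force: 0.0
```

Call:
{"fn": "play_rows", "kwargs": {"rows": [[0.02,[0,0,0],0],[0.02,[0,0,0],0],[0.02,[0,0,0],0],[0.02,[0,0,0],0],[0.02,[0,0,0],0]], "squeeze": 70}}

```text
t: 6.93
eef_pos: [600.5, -182.7, 100.2]
tcp_rot: [1.826, 2.553, 0.002]
contact_force: [-0.5, -0.6, 4.6]
gripper_width: 0.36
grip_force: 68.8
```

Call:
{"fn": "play_rows", "kwargs": {"rows": [[0.02,[0,0,0],0],[0.02,[0,0,0],0],[0.02,[0,0,0],0]]}}

```text
t: 7.18
eef_pos: [600.5, -182.8, 100.2]
tcp_rot: [1.826, 2.552, 0.002]
contact_force: [-0.3, -0.2, 6.0]
gripper_width: 0.363
grip_force: 68.6
```

Call:
{"fn": "play_rows", "kwargs": {"rows": [[0.02,[0,0,-0.015],0],[0.02,[0,0,-0.025],0],[0.02,[0,0,-0.035],0],[0.02,[0,0,-0.035],0],[0.02,[0,0,-0.03],0]]}}

```text
t: 7.6
eef_pos: [599.6, -182.4, 241.2]
tcp_rot: [1.827, 2.553, 0.001]
contact_force: [1.1, -0.9, -0.6]
gripper_width: 0.357
grip_force: 69.8
```

Call:
{"fn": "play_rows", "kwargs": {"rows": [[0.02,[0,0,-0.01],0],[0.02,[0,0,0],0]]}}

```text
t: 7.77
eef_pos: [601.3, -182.9, 252.1]
tcp_rot: [1.824, 2.549, 0.004]
contact_force: [0.1, 0.1, -0.2]
gripper_width: 0.362
grip_force: 69.8
```

```bash
python3 - <<'E'
from h import *
o=bot.get_obs();print(o['eef_pos'],o['tcp_rot'],o['contact_force'],o['grip_force'])
a=np.arctan2(o['tcp_rot'][1],o['tcp_rot'][0]);d=np.array([621.5,183])-o['eef_pos'][:2]
x=np.array([np.cos(2*a),np.sin(2*a)]);y=np.array([np.sin(2*a),-np.cos(2*a)]);print(d,d@x,d@y)
im,dd=bot.get_image('scene');save('s2',im[100:340,120:420])
P=cloud('scene',dd);H=cv2.cvtColor(im,cv2.COLOR_RGB2HSV).astype(int)
E
```

```text
[ 601.26659761 -182.87719303  252.06538344] [1.82407723 2.54923265 0.00443428] [ 0.12959659  0.06137437 -0.23755249] 69.77235674858093
[ 20.23340239 365.87719303] 339.7661108187793 137.2388461564167
```

View pics/s2.png

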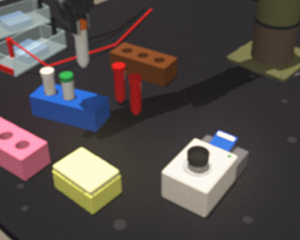

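The scene crop shows the tube held upright above the rack, with the orange cap in the fingers at about (83,27). White and green are still in place. I'll carry it over the cup.

Call:
{"fn": "play_rows", "kwargs": {"rows": [[0.02,[0.014,0.0057,0],0],[0.02,[0.0283,0.0114,0],0],[0.02,[0.0283,0.0114,0],0],[0.02,[0.0283,0.0114,0],0],[0.02,[0.0283,0.0114,0],0]]}}

```text
t: 8.23
eef_pos: [605.0, -42.2, 245.7]
tcp_rot: [-1.824, -2.552, 0.003]
contact_force: [-0.7, 0.2, -0.6]
gripper_width: 0.358
grip_force: 69.8
```

Call:
{"fn": "play_rows", "kwargs": {"rows": [[0.02,[0.0283,0.0114,0],0],[0.02,[0.0283,0.0114,0],0],[0.02,[0.0283,0.0114,0],0],[0.02,[0.0283,0.0114,0],0],[0.02,[0.0283,0.0114,0],0]]}}

```text
t: 8.65
eef_pos: [612.8, 109.9, 245.7]
tcp_rot: [-1.824, -2.553, 0.005]
contact_force: [0.6, -0.2, -0.5]
gripper_width: 0.357
grip_force: 69.8
```

Call:
{"fn": "play_rows", "kwargs": {"rows": [[0.02,[0.0283,0.0114,0],0],[0.02,[0.0283,0.0114,0],0],[0.02,[0.0143,0.0058,0],0],[0.02,[0,0,0],0],[0.02,[0,0,0],0]]}}

```text
t: 9.07
eef_pos: [617.7, 184.2, 246.5]
tcp_rot: [-1.823, -2.556, 0.005]
contact_force: [0.2, -0.7, -0.6]
gripper_width: 0.357
grip_force: 69.8
```

```bash
python3 - <<'E'
from h import *
o=bot.get_obs();print(o['eef_pos'],o['tcp_rot'],o['contact_force'],o['grip_force'])
out=[]
for n in['scene','top']:
    im,d=bot.get_image(n);P=cloud(n,d);Z=P[...,2]
    near=(d>0)&(np.hypot(P[...,0]-622,P[...,1]-183)<45)
    H=cv2.cvtColor(im,cv2.COLOR_RGB2HSV).astype(int)
    for lo in (170,200,225):
        q=P[near&(Z>lo)&(Z<lo+12)&(H[...,2]>90)];print(n,lo,len(q),q.mean(0).round(1) if len(q) else '', np.ptp(q,axis=0).round() if len(q) else '')
    q=P[near&(Z>104)&(Z<118)];r=cv2.minAreaRect(q[:,:2].astype(np.float32)) if len(q)>3 else 0;print(n,'rim',len(q),r)
    q=Z[near&(Z>120)];print('lowest',np.sort(q)[:5])
    out.append(im)
save('o',np.hstack([cv2.resize(out[0][100:320,240:420],(400,489)),cv2.resize(out[1][120:280,160:290],(400,489))]))
E
```

```text
[617.72154204 184.24330259 246.47304321] [-1.82346259 -2.55588133  0.00462045] [ 0.16397436 -0.65501405 -0.58339622] 69.75792288780212
scene 170 52 [625.4 190.5 176.4] [21. 21. 11.]
scene 200 80 [626. 190. 206.] [23. 24. 12.]
scene 225 75 [626.4 190.6 231.3] [24. 21. 12.]
scene rim 221 ((623.9514770507812, 183.72921752929688), (46.87008285522461, 46.37928771972656), 38.930908203125)
lowest [157.88309146 158.26459717 159.16552395 159.34330182 159.44952993]
top 170 0  
top 200 10 [614.5 168.5 205.9] [19.  4. 11.]
top 225 7 [614.9 168.  229. ] [11.  2.  9.]
top rim 76 ((619.4530639648438, 176.44244384765625), (33.40333557128906, 45.54505157470703), 63.09921646118164)
lowest [172.62580078 173.06609106 173.37418624 174.51856077 175.09645237]
```

View pics/o.png

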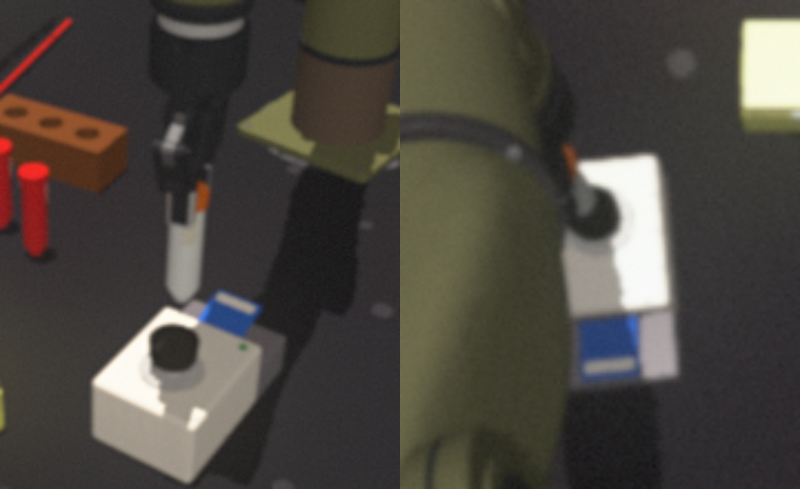

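Right panel: top view, mostly hidden by the arm. Left panel: the tube hangs upright with its tip at (183,298), and the cup mouth is at (175,340) below it. It needs about 4 mm more in x, so I'll shift and lower to just above the rim.

Call:
{"fn": "play_rows", "kwargs": {"rows": [[0.02,[-0.002,0.004,0.01],0],[0.02,[0,0,0.015],0],[0.02,[0,0,0.01],0],[0.02,[0,0,0],0],[0.02,[0,0,0],0]]}}

```text
t: 9.58
eef_pos: [623.2, 181.7, 212.3]
tcp_rot: [-1.829, -2.553, 0.003]
contact_force: [-0.4, 0.1, -0.2]
gripper_width: 0.356
grip_force: 69.8
```

```bash
python3 - <<'E'
from h import *
o=bot.get_obs();print(o['eef_pos'],o['tcp_rot'],o['contact_force'],o['grip_force'])
im,d=bot.get_image('scene');P=cloud('scene',d);Z=P[...,2]
near=(d>0)&(np.hypot(P[...,0]-622,P[...,1]-183)<45)
H=cv2.cvtColor(im,cv2.COLOR_RGB2HSV).astype(int)
for lo in (135,150,165,180,195):
    q=P[near&(Z>lo)&(Z<lo+12)&(H[...,2]>90)];print(lo,len(q),q.mean(0).round(1))
print(np.sort(Z[near&(Z>108)&(H[...,2]>110)])[:8])
c=bot.calibration('wrist');im,d=bot.get_image('wrist');save('w3',im[150:400,150:430])
E
```

```text
[623.17018996 181.69524154 212.3403738 ] [-1.82858654 -2.55329021  0.00290454] [-0.37799307  0.06122651 -0.18432864] 69.76718187332153
135 49 [631.  187.2 141.7]
150 67 [630.8 186.9 156.1]
165 73 [631.2 187.4 170.6]
180 69 [631.  188.4 185.7]
195 74 [631.8 188.1 201. ]
[109.51822449 110.10406174 110.61715149 110.64734115 111.31112262
 111.41898947 111.59494304 111.61115591]
```

View pics/w3.png

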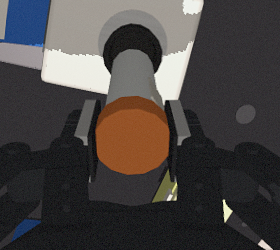

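The wrist crop shows the tube body entering the line of the cup, centred left to right at about (131,60), with the cap firm in the fingers. I'll shift slightly in y and lower.

Call:
{"fn": "play_rows", "kwargs": {"rows": [[0.02,[0.0013,0.001,0.008],0],[0.02,[0,0,0.006],0],[0.02,[0,0,0.005],0],[0.02,[0,0,0.002],0],[0.02,[0,0,0],0]]}}

```text
t: 10.1
eef_pos: [623.5, 184.2, 191.4]
tcp_rot: [-1.827, -2.555, 0.002]
contact_force: [-0.1, -0.3, -1.0]
gripper_width: 0.358
grip_force: 69.8
```

Call:
{"fn": "play_rows", "kwargs": {"rows": [[0.02,[0,0,0.001],0],[0.02,[0,0,0.001],0],[0.02,[0,0,0],0],[0.02,[0,0,0],0]]}}

```text
t: 10.43
eef_pos: [624.2, 184.4, 190.5]
tcp_rot: [1.828, 2.555, 0.001]
contact_force: [0.1, 0.2, -0.9]
gripper_width: 0.361
grip_force: 69.8
```

Call:
{"fn": "play_rows", "kwargs": {"rows": [[0.02,[0,0,0.001],0],[0.02,[0,0,0.001],0],[0.02,[0,0,0],0],[0.02,[0,0,0],0]]}}

```text
t: 10.77
eef_pos: [624.1, 184.3, 188.3]
tcp_rot: [-1.828, -2.555, -0.0]
contact_force: [-0.1, -0.1, -0.6]
gripper_width: 0.367
grip_force: 69.8
```

Call:
{"fn": "play_rows", "kwargs": {"rows": [[0.02,[0,0,0.001],0],[0.02,[0,0,0.001],0],[0.02,[0,0,0],0],[0.02,[0,0,0],0]]}}

```text
t: 11.1
eef_pos: [624.2, 184.4, 186.5]
tcp_rot: [1.828, 2.555, 0.0]
contact_force: [-0.3, -0.7, 2.7]
gripper_width: 0.36
grip_force: 70.0
```

Call:
{"fn": "play_rows", "kwargs": {"rows": [[0.02,[0,0,0.001],0],[0.02,[0,0,0.001],0],[0.02,[0,0,0],0],[0.02,[0,0,0],0]]}}

```text
t: 11.43
eef_pos: [624.2, 184.4, 184.5]
tcp_rot: [1.828, 2.555, 0.001]
contact_force: [-0.2, 0.4, 3.6]
gripper_width: 0.365
grip_force: 70.2
```

Call:
{"fn": "play_rows", "kwargs": {"rows": [[0.02,[0,0,0.001],0],[0.02,[0,0,0.001],0],[0.02,[0,0,0.001],0],[0.02,[0,0,0],0],[0.02,[0,0,0],0]]}}

```text
t: 11.85
eef_pos: [624.3, 184.4, 181.7]
tcp_rot: [1.827, 2.555, 0.001]
contact_force: [-1.1, -0.1, 6.8]
gripper_width: 0.361
grip_force: 70.4
```

Call:
{"fn": "play_rows", "kwargs": {"rows": [[0.02,[0,0,0],0],[0.02,[0,0,0],0],[0.02,[0,0,0],0],[0.02,[0,0,0],0]]}}

```text
t: 12.18
eef_pos: [624.3, 184.4, 181.7]
tcp_rot: [1.828, 2.555, 0.001]
contact_force: [-0.9, -0.9, 6.3]
gripper_width: 0.363
grip_force: 70.4
```

```bash
python3 - <<'E'
from h import *
F=[]
im,d=bot.get_image('scene')
for i in range(10):
    bot.get_image('wrist') if i else 0; o=bot.get_obs();F.append([*o['contact_force'],o['eef_pos'][2]])
print(np.mean(F,0),np.std(F,0),o['eef_pos'],o['t'])
P=cloud('scene',d);Z=P[...,2];H=cv2.cvtColor(im,cv2.COLOR_RGB2HSV).astype(int)
near=(d>0)&(np.hypot(P[...,0]-622,P[...,1]-183)<45)
q=P[near&(Z>96)&(Z<116)&(H[...,2]<80)];print('rim top pct',np.percentile(q[:,2],[80,95,99]))
for lo in(115,140,165):
    q=P[near&(Z>lo)&(Z<lo+12)&(H[...,2]>90)];print(lo,len(q),q.mean(0).round(1))
d0=np.load('scene.npz');P0=cloud('scene',d0['d']);H0=cv2.cvtColor(d0['im'],cv2.COLOR_RGB2HSV).astype(int);Z0=P0[...,2]
near=(d0['d']>0)&(np.hypot(P0[...,0]-622,P0[...,1]-183)<45)
q=P0[near&(Z0>96)&(Z0<118)&(H0[...,2]<80)];print('rim at start',np.percentile(q[:,2],[80,95,99]))
save('s3',cv2.resize(im[100:310,200:420],None,fx=2.5,fy=2.5))
E
```

```text
[ -1.03498662  -0.35988233   6.69901647 181.74213795] [0.47742582 0.35931165 0.43585806 0.01318359] [624.28182519 184.38749538 181.75153071] 12.6833
rim top pct [106.1825115  107.90460313 108.80797423]
115 71 [632.4 189.5 121. ]
140 68 [632.6 189.4 145.9]
165 64 [632.6 191.  171. ]
rim at start [110.59622106 113.24822563 114.09760381]
```

View pics/s3.png

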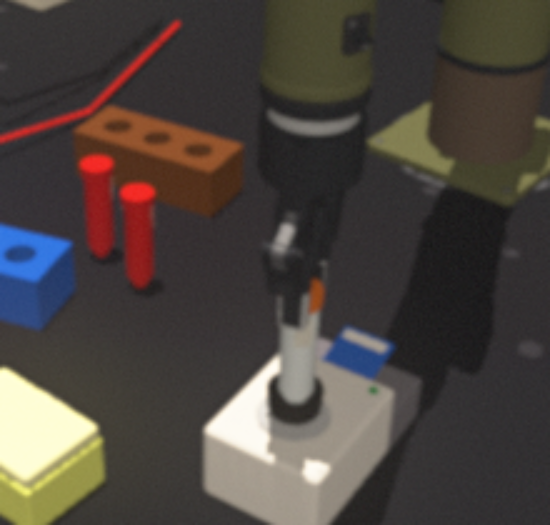

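The picture shows the tube upright in the cup at (297,395). The rim is about 5.3 mm lower than at the start and the net push is about 7 N, so the cup is near half travel. The paddle is back up and the fingers are clear of the mixer. I'll hand it in.

```bash
python3 -c "
from bench import bot
print(bot.finish_job())"
```

```text
the job is handed in; nothing more can be done
None
```

I pressed the paddle to its stop and let it spring back, then put the orange-capped tube upright in the cup. It is still gripped and holds the cup about 5–6 mm down. The job is handed in, and the hand-in gave no verdict.

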